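# Unbar the fixture caddy and stow the support studs

### The arm

A 6-joint arm with a two-finger parallel gripper is mounted at the origin on the work surface. World frame = base frame: x ahead of the robot, y to its left, z up, the work surface at z = 0. Lengths are in m, angles in degrees, forces in N, time in s.
With the tool pointing down it reaches from about 0.325 to 0.925 m from the base axis. Payload 3.1 kg.
Tool frame: the origin (TCP) lies at the very end of the fingers, on their centre line; the grasp point (between the pads) lies 19 mm behind it; z points along the fingers, y is the line along which they close (so a half turn about z gives the same grasp; the last joint's range is limited). The gripper opens to 85 mm and grips with 20 to 120 N. Pads are 22 mm wide; open, the fingers measure 114 mm over their backs; the gripper's body (76 mm by 85 mm) begins 54 mm behind the grasp point. The pads swing forward as they close: fully open they stand 13 mm farther back than shut.
Start: joints at [70.004, 12.427, 92.441, -0, 75.132, -6.429], TCP at [0.147, 0.608, 0.231] pointing down, gripper open.
Joint ranges: [-157.48, 157.48], [-44.54, 120.13], [17.64, 146.25], [-64.5, 244.5], [7.68, 150.69], [-147.95, 147.95]. Speed limits (degrees/s): [159.86, 159.86, 180, 180, 180, 180].

### API

Orientations are given as [roll, pitch, yaw] about the fixed x, y, z axes, in that order (R = Rz(yaw) Ry(pitch) Rx(roll)).
In Python, from plant import status, imaging, robot gives the robot as it stands.
- The arm moves only by the tool play_rows, never from a script. Its arguments are lists of equal length, an entry for each row: "slide": the shift along the world's x, y, z in units of 2 cm (1.0 is 2 cm), a list of three; "turn": the turn, a rotation vector about the world's x, y, z in units of 0.08 rad (1.0 is 0.08 rad), a list of three. A call has 1 to 5 rows; each row shifts and turns the commanded pose from where the row before left it; what a row does not reach is not made up. A row lasts 1/12 s, in which the tool goes at most 41.7 mm and 7.16 degrees, less where a joint would pass 70% of its speed; a pose out of reach is approached as far as the arm can. A call with a number of a shift or a turn outside -1 to 1 is refused whole. A call with a gripper value outside its range is refused whole. "claw" is the closure, from -1 (fully open) to 1 (shut), set as the call begins (left out, the last holds). The fingers move at their own pace and stop on an object; "force" is the grip in N (left out, the last holds). Time passes only in rows, so rows that do not move let the fingers close. It gives the time, the measured TCP pose, the force, the opening and the grip force at its end, in the units of the state.
- status.observe(): the state, without advancing time (a new reading comes with each control period).
- imaging.get_image(name): name is "side" or "top"; returns (picture, depth): 420x560x3 uint8, red, green, blue; 420x560 float32, m along the optical axis (not along the pixel's ray), 0 where there is no reading.
- imaging.camera_info(name): a dict with "fx", "fy", "cx", "cy" (pixels), "camera_from_world" (4x4, takes a point from world to camera coordinates). Camera axes: x right, y up, looking along -z (the intrinsics and any distortion apply to the point x, -y, -z); pixel columns grow to the right and rows downward; lengths in m; the calibration is good to about 2 mm. A picture is of the moment at which its call begins. camera_info takes no time and is no camera call.
- robot.hand_in(): hands the job in; it is judged then, once.
The state is a dict: "time": time; "qpos": joint angles; "qd": joint speeds; "effort": joint torques, N m; "eef_pos": TCP position; "ee_rot": TCP orientation; "force": force on the tool from outside, world axes, zero at the start; "torque": the same for the moment, N m; "grip_width": finger opening in m; "gripper_force": force on a finger pad.
Only numpy, scipy, OpenCV 4.12 (cv2) and the standard library are available. Lean on these libraries where they do the work, as an engineer would, in place of code of your own. Each camera call takes 0.05 s, during which the arm holds its last target. There are 200 camera calls.

### The job

The fixture caddy on the welding table is still barred: first lift its locking bar straight up and level out of the two U brackets and lay it flat in the long, shallow bar tray. Then stand the three solid round support studs upright in the caddy, the smallest in the smallest pocket, the middle one in the middle-sized pocket and the largest in the largest, setting each thing down rather than dropping it. Leave the hollow tube offcuts, the hammer and the carton where they are.

Things in the scene. Friction and masses are not known exactly. Their poses are not given: they have to be found in the camera images.
- caddy: Grey caddy, fixed, mm: 202 (its x) x 86 (y), walls 4 thick, 18 high, floor 4. Origin: centre of underside. Three pockets along x, 78 wide in y, at y 0: smallest 50 long at x -72, middle 62 long at x -12, largest 74 long at x +60. At x -106 and +106 a dark U bracket, 10 thick (x), 50 wide (y), slot 30 wide, open at top; slot floor 58, tips 82 above table. The bar starts lying in both slots.
- bar: Steel locking bar, 250 long (its x) x 20 wide (y) x 16 high, with an upright lifting lug in the middle on top: a plate 50 long (x), 12 thick (y), rising from 16 to 56 above the underside. About 0.45 kg, loose. Origin: centre of the bar's underside. At the start it rests in the caddy's brackets, parallel to the caddy's x, underside 58 above the table.
- bar_tray: Aluminium tray, long and shallow, fixed to the table, outside 284 (its x) x 56 (y) x 15 high mm, walls 4 thick, inside 276 x 48; the inner floor is about 4 above the table. Origin: centre of the underside; x along its length. Empty at the start; the bar belongs in it, lug up, either way round.
- stud_small: Smallest support stud: solid bright steel cylinder standing upright, 28 mm diameter, 50 high, tiny dark centre mark on top. About 0.2 kg. Origin: centre of the underside, z up its axis.
- stud_medium: Middle support stud: solid bright steel cylinder standing upright, 38 mm diameter, 50 high, tiny dark centre mark on top. About 0.4 kg. Origin: centre of the underside, z up its axis.
- stud_large: Largest support stud: solid bright steel cylinder standing upright, 48 mm diameter, 50 high, tiny dark centre mark on top. About 0.65 kg. Origin: centre of the underside, z up its axis.
- pipe_offcut: Look-alike, to be left: offcut of round steel pipe standing upright, 45 mm outside diameter, 4 wall, 50 high, hollow right through. Loose. Origin: centre of the underside.
- square_offcut: Look-alike, to be left: offcut of square steel tube standing upright, 44 x 44 mm, 4 wall, 50 high, hollow right through. Loose. Origin: centre of the underside.
- hammer: Hammer lying on the table beyond the work, about 270 mm long; bystander. Its x runs along the handle to the head.
- carton: Small closed carton with a red band, 80 x 110 x 40 mm, beyond the work; bystander. Origin: centre of the underside.
Mind the look-alikes: they are no part of the job. Leave any orange, pink or turquoise look-alike of the stud_large alone.

How it is judged:
By the outcome, as a careful person would: the job done as asked, in the order asked, and still so for the second after the job is handed in, with the robot touching nothing.
It also fails if it takes over 115 s, if anything falls off the work surface, if the arm or the gripper's body presses on something with over 40 N, if the wrist force passes 120 N, or if a joint passes its speed limit or range.

## Working session

There is one attempt and no reset: what is moved stays moved. The work goes in short steps, Python scripts to look and compute and a tool call to move; the robot and the scene stay as the last step left them, time stands still between calls to the robot, and variables do not carry over. Pictures are saved under pics/ and viewed, at most 14 in all, crops included, and the job is handed in when it is done.

Besides the shell and the picture viewer there is one more tool, called as name(argument=value, ...) on one line, values as JSON. play_rows: Moves the arm, as the interface text tells. Shifts and turns lie within -1 to 1; 1 stands for 2 cm of shift or 0.08 rad of turn. Its arguments: {"type":"object","properties":{"slide":{"type":"array","items":{"type":"array","items":{"type":"number"}}},"turn":{"type":"array","items":{"type":"array","items":{"type":"number"}}},"claw":{"type":"number"},"force":{"type":"number"}},"required":["slide","turn"]}

```bash
ls; mkdir -p pics; python3 - <<'E'
from plant import status, imaging, robot
import cv2, numpy as np
for n in("top","side"):
    im,d=imaging.get_image(n); cv2.imwrite(f"pics/{n}0.png",im[:,:,::-1]); np.savez(f"{n}0.npz",im=im,d=d)
    print(n,imaging.camera_info(n))
print(status.observe())
E
```

```text
pics
top {'fx': 524.3814079088038, 'fy': 524.3814079088038, 'cx': 293.1937222823239, 'cy': 214.1996805238761, 'camera_from_world': array([[ 0.00763101, -0.99989873, -0.01201199,  0.00325887],
       [ 0.99284882,  0.00614499,  0.11922019, -0.53898154],
       [-0.11913431, -0.01283586,  0.99279517, -1.13907383],
       [ 0.        ,  0.        ,  0.        ,  1.        ]])}
side {'fx': 469.6388356676259, 'fy': 469.6388356676259, 'cx': 275.2227870035916, 'cy': 212.8349103827759, 'camera_from_world': array([[ 0.96734659, -0.25331728,  0.0084215 , -0.53962625],
       [ 0.18243016,  0.71894611,  0.67069794, -0.1393631 ],
       [-0.17595398, -0.64726104,  0.74168278, -0.84436362],
       [ 0.        ,  0.        ,  0.        ,  1.        ]])}
{'time': 0.1, 'qpos': array([ 7.00021317e+01,  1.24746082e+01,  9.25202829e+01,  9.56606231e-04,
        7.51337719e+01, -6.42987963e+00]), 'qd': array([ 0.12911798,  0.00294816, -0.20656767,  0.02128753,  0.08912716,
        0.03415292]), 'effort': array([-1.08838958e-03, -3.98080015e+01, -3.04967272e+01, -3.07356859e-04,
        4.26263912e-03, -2.34024299e-05]), 'eef_pos': array([0.1463545 , 0.60685384, 0.23006625]), 'ee_rot': array([-1.79872250e+02, -1.53268090e-02,  1.66431748e+02]), 'force': array([0.18591214, 0.88154574, 0.3267442 ]), 'torque': array([ 0.03707629,  0.01808352, -0.02081328]), 'gripper_force': 0.0, 'grip_width': 0.0852098979759017}
```

View pics/top0.png

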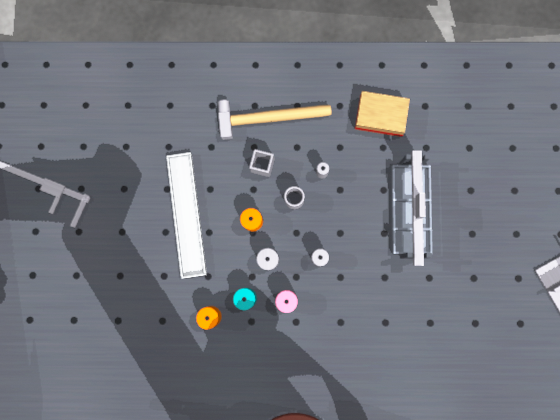

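View pics/side0.png

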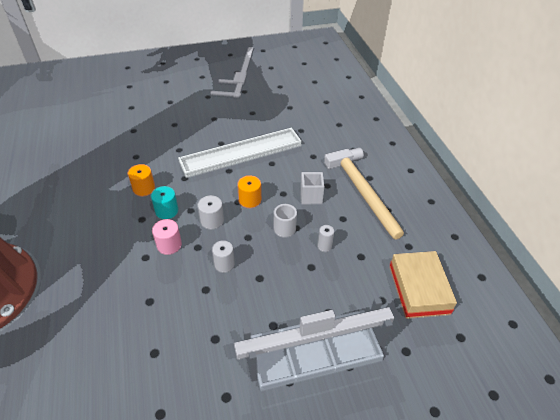

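Top view: the bar lies over the caddy (418,208). The tray is at (186,215). Bright grey round candidates with a dark centre are (267,259), (320,257) and (322,168). The hollow ones are the pipe (294,197) and the square tube (262,162). The orange, pink and turquoise ones are decoys. In the side view the grey studs are at (210,212), (223,256) and (326,238). Next I'll measure from both depth views and confirm with an enlarged crop.

```bash
cat > h.py <<'E'
import numpy as np, cv2
from plant import status, imaging, robot
def cloud(n,d):
    c=imaging.camera_info(n); v,u=np.mgrid[0:420,0:560]
    p=np.stack([(u-c['cx'])/c['fx']*d,-(v-c['cy'])/c['fy']*d,-d],-1)
    T=np.linalg.inv(c['camera_from_world']); w=p@T[:3,:3].T+T[:3,3]; w[d<=0]=np.nan; return w
def proj(n,P):
    c=imaging.camera_info(n);T=c['camera_from_world'];q=np.asarray(P)@T[:3,:3].T+T[:3,3]
    return np.stack([c['cx']+c['fx']*q[...,0]/-q[...,2],c['cy']-c['fy']*q[...,1]/-q[...,2]],-1)
E
python3 - <<'E'
from h import *
W={n:cloud(n,np.load(n+"0.npz")['d']) for n in("top","side")}
top=np.load("top0.npz")['im']
w=W['top']; print("table z",[np.nanmedian(w[330:400,400:520,2])],np.nanmedian(W['side'][330:400,60:200,2]))
seeds={'L':(267,259),'M':(320,257),'S':(322,168),'pipe':(294,197)}
for k,(u,v) in seeds.items():
    P0=np.nanmedian(w[v-4:v+5,u-4:u+5].reshape(-1,3),0)
    for n in W:
        x=W[n].reshape(-1,3); m=(np.hypot(*(x[:,:2]-P0[:2]).T)<.04)&(x[:,2]>.044)&(x[:,2]<.056)
        p=x[m]; (c,r)=cv2.minEnclosingCircle(p[:,:2].astype(np.float32)); print(k,n,p.shape[0],'c',np.round(c,4),'mean',p.mean(0).round(4),'d',round(2*r,4))
# bar, lug, brackets, tray
for n in W:
    x=W[n].reshape(-1,3); near=(x[:,0]>.4)&(x[:,0]<.72)&(x[:,1]<-.15)&(x[:,1]>-.34)
    for nm,lo,hi in(('bar',.069,.080),('lug',.105,.125)):
        p=x[near&(x[:,2]>lo)&(x[:,2]<hi)]
        if len(p)<10: print(nm,n,len(p));continue
        (c,s,a)=cv2.minAreaRect((p[:,:2]*1000).astype(np.float32)); print(nm,n,len(p),np.round(c,1),np.round(s,1),round(a,2),'z',np.median(p[:,2]).round(4))
    near=(x[:,0]>.35)&(x[:,0]<.75)&(x[:,1]>.1)&(x[:,1]<.32)&(x[:,2]>.009)&(x[:,2]<.02)
    img=np.zeros((420,560),np.uint8); img[near.reshape(420,560)]=255
    nl,lab,st,_=cv2.connectedComponentsWithStats(img); i=1+st[1:,4].argmax(); p=x[(lab==i).ravel()]
    (c,s,a)=cv2.minAreaRect((p[:,:2]*1000).astype(np.float32)); print('tray',n,len(p),np.round(c,1),np.round(s,1),round(a,2),np.median(p[:,2]).round(4))
    # caddy
    near=(x[:,0]>.4)&(x[:,0]<.75)&(x[:,1]<-.13)&(x[:,1]>-.36)&(x[:,2]>.013)&(x[:,2]<.022)
    p=x[near]; (c,s,a)=cv2.minAreaRect((p[:,:2]*1000).astype(np.float32)); print('caddy',n,len(p),np.round(c,1),np.round(s,1),round(a,2))
a=top[140:280,225:345]; b=top[140:280,380:445]
cv2.imwrite("pics/crop1.png",cv2.resize(np.hstack([a,b]),None,fx=4,fy=4,interpolation=cv2.INTER_CUBIC)[:,:,::-1])
E
```

```text
table z [np.float64(-0.0003079958888790868)] 0.0002207906433846496
L top 368 c [0.4388 0.0624] mean [0.4385 0.0623 0.0499] d 0.0476
L side 378 c [0.4398 0.0615] mean [0.4398 0.0583 0.0498] d 0.0518
M top 231 c [ 0.4428 -0.0528] mean [ 0.4428 -0.0526  0.0498] d 0.0376
M side 297 c [ 0.4451 -0.0549] mean [ 0.4443 -0.0562  0.0498] d 0.0399
S top 118 c [ 0.6397 -0.0587] mean [ 0.6396 -0.0581  0.0499] d 0.0277
S side 148 c [ 0.6416 -0.0599] mean [ 0.6409 -0.062   0.0499] d 0.0288
pipe top 112 c [0.5767 0.0047] mean [0.5765 0.0047 0.0496] d 0.0448
pipe side 170 c [0.5777 0.0039] mean [0.578  0.0027 0.0488] d 0.048
bar top 987 [ 551.  -260.2] [ 50.5 248.3] 89.26 z 0.074
lug top 164 [ 551.4 -261.8] [13.3 49.6] 89.47 z 0.1137
tray top 611 [539.5 251.6] [284.3  57.5] 8.85 0.0144
caddy top 612 [ 607.1 -246. ] [323.8 135.7] 16.06
bar side 1992 [ 552.4 -262.5] [ 50.9 250.1] 89.66 z 0.0742
lug side 350 [ 552.  -263.3] [12.9 49.6] 89.22 z 0.1138
tray side 760 [541.3 249.7] [284.8  61.5] 8.86 0.0133
caddy side 1251 [ 605.8 -247.9] [331.6 138.7] 16.37
```

View pics/crop1.png

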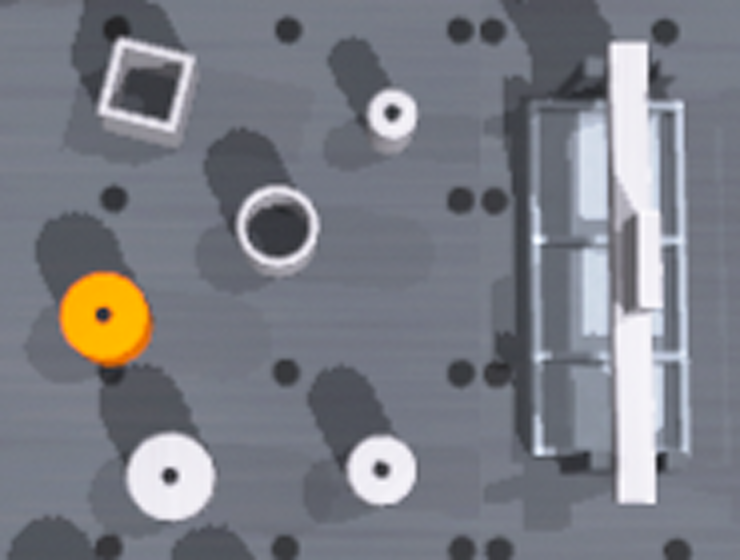

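The crop confirms it: three solid grey studs with centre marks measure about 48, 38 and 28 mm, and the pipe and square tube are hollow. The caddy's large pocket is at far x (top of the picture) and its small pocket at near x. Next I'll refine the caddy and tray poses.

```bash
python3 - <<'E'
from h import *
from scipy.optimize import minimize
W={n:cloud(n,np.load(n+"0.npz")['d']) for n in("top","side")}
def rects(p,L,Wd,t,inner):  # share of points on the wall bands
    return 0
for n in W:
    x=W[n].reshape(-1,3)
    for nm,c0,a0,box,zr,ys in(('caddy',(.551,-.255),0,(.108,.06),(.0145,.0205),[41]),('tray',(.54,.25),.12,(.16,.06),(.0115,.0175),[26])):
        m=(abs(x[:,0]-c0[0])<box[0])&(abs(x[:,1]-c0[1])<box[1])&(x[:,2]>zr[0])&(x[:,2]<zr[1])
        p=x[m][:,:2]*1000
        if nm=='caddy': xs=[-99,-45,21,99]; hx,hy=99,41
        else: xs=[-140,140]; hx,hy=140,26
        def cost(q,p=p):
            c,s=np.cos(q[2]),np.sin(q[2]); d=p-q[:2]; a=d[:,0]*c+d[:,1]*s; b=-d[:,0]*s+d[:,1]*c
            e=np.min([abs(a-k)+0*b for k in xs]+[abs(abs(b)-hy)],0)+np.maximum(0,abs(b)-hy-2)+np.maximum(0,abs(a)-hx-2)
            return np.mean(np.minimum(e,12))
        best=min((minimize(cost,[c0[0]*1000+dx,c0[1]*1000+dy,a0+da],method='Nelder-Mead') for dx in(-6,0,6) for dy in(-8,0,8) for da in(-.05,0,.05)),key=lambda r:r.fun)
        print(nm,n,len(p),best.x.round(2),np.degrees(best.x[2]).round(2),best.fun.round(2))
E
```

```text
caddy top 433 [ 554.19 -261.06   -0.  ] -0.24 1.22
tray top 469 [5.3931e+02 2.5122e+02 1.5000e-01] 8.72 1.22
caddy side 973 [ 5.5507e+02 -2.6274e+02 -1.0000e-02] -0.3 1.37
tray side 543 [5.4094e+02 2.4964e+02 1.5000e-01] 8.67 1.59
```

play_rows(slide=[[0.2,-0.45,0],[0.45,-0.97,0],[0.45,-0.97,0],[0.45,-0.97,0],[0.45,-0.97,0]], turn=[[0,0,0.57],[0,0,0.57],[0,0,0.57],[0,0,0.57],[0,0,0.57]], claw=-1)

```text
time: 0.52
eef_pos: [0.1866, 0.5197, 0.2305]
ee_rot: [-179.9, -0.0, 179.6]
force: [0.4, 0.3, -0.4]
grip_width: 0.0853
gripper_force: 0.0
```

play_rows(slide=[[0.45,-0.97,0],[0.45,-0.97,0],[0.45,-0.97,0],[0.45,-0.97,0],[0.45,-0.97,0]], turn=[[0,0,0],[0,0,0],[0,0,0],[0,0,0],[0,0,0]])

```text
time: 0.93
eef_pos: [0.2316, 0.4226, 0.2307]
ee_rot: [-180.0, -0.0, 179.5]
force: [-0.4, 0.8, 0.2]
grip_width: 0.0853
gripper_force: 0.0
```

play_rows(slide=[[0.45,-0.97,0],[0.45,-0.97,0],[0.45,-0.97,0],[0.45,-0.97,0],[0.45,-0.97,0]], turn=[[0,0,0],[0,0,0],[0,0,0],[0,0,0],[0,0,0]])

```text
time: 1.35
eef_pos: [0.2765, 0.3257, 0.2308]
ee_rot: [-180.0, -0.0, 179.5]
force: [-0.3, -0.2, -0.1]
grip_width: 0.0852
gripper_force: 0.0
```

play_rows(slide=[[0.45,-0.97,0],[0.45,-0.97,0],[0.45,-0.97,0],[0.45,-0.97,0],[0.45,-0.97,0]], turn=[[0,0,0],[0,0,0],[0,0,0],[0,0,0],[0,0,0]])

```text
time: 1.77
eef_pos: [0.3215, 0.2288, 0.2308]
ee_rot: [-180.0, -0.0, 179.5]
force: [0.8, -1.1, -0.0]
grip_width: 0.0852
gripper_force: 0.0
```

play_rows(slide=[[0.45,-0.97,0],[0.45,-0.97,0],[0.45,-0.97,0],[0.45,-0.97,0],[0.45,-0.97,0]], turn=[[0,0,0],[0,0,0],[0,0,0],[0,0,0],[0,0,0]])

```text
time: 2.18
eef_pos: [0.3665, 0.1319, 0.2309]
ee_rot: [-180.0, -0.0, 179.5]
force: [-0.1, 0.9, 0.2]
grip_width: 0.0856
gripper_force: 0.0
```

play_rows(slide=[[0.45,-0.97,0],[0.45,-0.97,0],[0.45,-0.97,0],[0.45,-0.97,0],[0.45,-0.97,0]], turn=[[0,0,0],[0,0,0],[0,0,0],[0,0,0],[0,0,0]])

```text
time: 2.6
eef_pos: [0.4115, 0.035, 0.2309]
ee_rot: [180.0, -0.0, 179.5]
force: [0.9, -0.6, 0.1]
grip_width: 0.0852
gripper_force: 0.0
```

play_rows(slide=[[0.45,-0.97,0],[0.45,-0.97,0],[0.45,-0.97,0],[0.45,-0.97,0],[0.45,-0.97,0]], turn=[[0,0,0],[0,0,0],[0,0,0],[0,0,0],[0,0,0]])

```text
time: 3.02
eef_pos: [0.4565, -0.0619, 0.2307]
ee_rot: [180.0, -0.1, 179.5]
force: [0.4, -0.3, -0.4]
grip_width: 0.0855
gripper_force: 0.0
```

play_rows(slide=[[0.45,-0.97,0],[0.45,-0.97,0],[0.45,-0.97,0],[0.45,-0.97,0],[0.45,-0.97,0]], turn=[[0,0,0],[0,0,0],[0,0,0],[0,0,0],[0,0,0]])

```text
time: 3.43
eef_pos: [0.5015, -0.1589, 0.2306]
ee_rot: [180.0, -0.1, 179.5]
force: [0.5, -1.1, 0.2]
grip_width: 0.0853
gripper_force: 0.0
```

play_rows(slide=[[0.45,-0.97,0],[0.45,-0.97,0],[0.45,-0.97,0],[0.35,-0.7,0],[0,0,0]], turn=[[0,0,0],[0,0,0],[0,0,0],[0,0,0],[0,0,0]])

```text
time: 3.85
eef_pos: [0.5362, -0.2328, 0.2307]
ee_rot: [-179.9, 0.0, 179.4]
force: [-0.9, 0.4, 0.1]
grip_width: 0.0854
gripper_force: 0.0
```

play_rows(slide=[[0.4,-0.75,0],[0.38,-0.71,-0.5],[0,0,-1],[0,0,-1],[0,0,-1]], turn=[[0,0,0],[0,0,0],[0,0,0],[0,0,0],[0,0,0]])

```text
time: 4.27
eef_pos: [0.5508, -0.2588, 0.1603]
ee_rot: [180.0, -0.0, 179.5]
force: [-0.8, -1.3, -0.7]
grip_width: 0.0857
gripper_force: 0.0
```

play_rows(slide=[[0,0,-1],[0,0,-1],[0,0,-0.8],[0,0,-0.7],[0,0,-0.5]], turn=[[0,0,0],[0,0,0],[0,0,0],[0,0,0],[0,0,0]])

```text
time: 4.68
eef_pos: [0.55, -0.2582, 0.0793]
ee_rot: [179.9, -0.1, 179.5]
force: [0.2, 0.3, -0.5]
grip_width: 0.0854
gripper_force: 0.0
```

play_rows(slide=[[0,0,0],[0,0,0],[0,0,0],[0,0,0],[0,0,0]], turn=[[0,0,0],[0,0,0],[0,0,0],[0,0,0],[0,0,0]], claw=0.4, force=30)

```text
time: 5.1
eef_pos: [0.5521, -0.26, 0.0827]
ee_rot: [-179.9, 0.1, 179.5]
force: [0.2, 0.1, -0.6]
grip_width: 0.0265
gripper_force: 0.0
```

```bash
python3 - <<'E'
from h import *
print(status.observe())
im,d=imaging.get_image("side"); np.savez("side1.npz",im=im,d=d)
print(status.observe()['eef_pos'])
a=im[240:420,200:420]; cv2.imwrite("pics/s1.png",cv2.resize(a,None,fx=3.3,fy=3.3,interpolation=2)[:,:,::-1])
E
```

```text
{'time': 5.1, 'qpos': array([-3.18033263e+01,  1.99361996e+01,  1.00369748e+02, -1.33234433e-03,
        5.95489267e+01, -1.21297248e+02]), 'qd': array([ 0.03910284,  0.06850202,  0.28916272,  0.03197975,  0.07007667,
       -0.09423312]), 'effort': array([ 1.67916203e-02, -4.07121778e+01, -2.60895091e+01,  6.69456876e-04,
       -1.57013150e-03,  1.64106177e-04]), 'eef_pos': array([ 0.55211327, -0.26000999,  0.08272979]), 'ee_rot': array([-1.79923627e+02,  1.23409916e-01,  1.79494678e+02]), 'force': array([ 0.20455423,  0.08654202, -0.58086389]), 'torque': array([ 0.0021945 ,  0.03658042, -0.03484469]), 'gripper_force': 0.0, 'grip_width': 0.026519257863870455}
[ 0.55196954 -0.25990952  0.08255536]
```

View pics/s1.png

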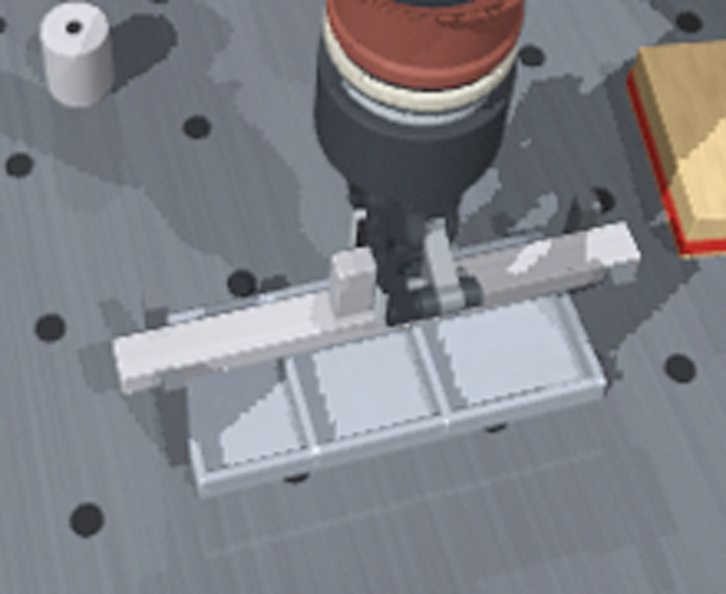

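The picture shows the fingers around the lug (crop about 337–445, 285) above the bar, with the bar still in its brackets. Now closing.

play_rows(slide=[[0,-0.1,-0.1],[0,0,0],[0,0,0],[0,0,0],[0,0,0]], turn=[[0,0,0],[0,0,0],[0,0,0],[0,0,0],[0,0,0]], claw=1, force=60)

```text
time: 5.57
eef_pos: [0.5519, -0.2621, 0.0801]
ee_rot: [-179.9, 0.1, 179.5]
force: [0.3, 0.8, 3.7]
grip_width: 0.0107
gripper_force: 59.4
```

play_rows(slide=[[0,0,0],[0,0,0],[0,0,0.2],[0,0,0.3],[0,0,0.4]], turn=[[0,0,0],[0,0,0],[0,0,0],[0,0,0],[0,0,0]])

```text
time: 5.98
eef_pos: [0.5483, -0.2595, 0.0944]
ee_rot: [179.8, -0.4, 179.5]
force: [0.0, -0.0, -5.0]
grip_width: 0.0113
gripper_force: 58.3
```

play_rows(slide=[[0,0,0.5],[0,0,0.7],[0,0,0.8],[0,0,0.7],[0,0,0.3]], turn=[[0,0,0],[0,0,0],[0,0,0],[0,0,0],[0,0,0]])

```text
time: 6.4
eef_pos: [0.5529, -0.2624, 0.1612]
ee_rot: [-179.8, 0.3, 179.5]
force: [1.2, -0.6, -4.4]
grip_width: 0.0114
gripper_force: 58.6
```

play_rows(slide=[[0,0.3,0],[0,0.6,0],[0,0.9,0],[0,0.9,0],[0,0.9,0]], turn=[[0,0,0],[0,0,0],[0,0,0.1],[0,0,0.1],[0,0,0.1]])

```text
time: 6.82
eef_pos: [0.5497, -0.187, 0.1555]
ee_rot: [179.9, -0.2, -179.1]
force: [0.1, 0.1, -5.0]
grip_width: 0.011
gripper_force: 58.6
```

play_rows(slide=[[0,0.9,0],[0,0.9,0],[0,0.9,0],[0,0.9,0],[0,0.9,0]], turn=[[0,0,0.1],[0,0,0.1],[0,0,0.1],[0,0,0.1],[0,0,0.1]])

```text
time: 7.23
eef_pos: [0.5495, -0.0969, 0.1556]
ee_rot: [179.9, -0.2, -176.8]
force: [-0.1, -0.4, -4.7]
grip_width: 0.0113
gripper_force: 58.6
```

play_rows(slide=[[0,0.9,0],[0,0.9,0],[0,0.9,0],[0,0.9,0],[0,0.9,0]], turn=[[0,0,0.1],[0,0,0.1],[0,0,0.1],[0,0,0.1],[0,0,0.1]])

```text
time: 7.65
eef_pos: [0.5493, -0.0072, 0.1557]
ee_rot: [179.9, -0.2, -174.5]
force: [0.0, -0.0, -4.9]
grip_width: 0.0111
gripper_force: 58.6
```

play_rows(slide=[[-0.1,0.9,0],[-0.1,0.9,0],[-0.1,0.9,0],[-0.1,0.9,0],[0,0.9,0]], turn=[[0,0,0.1],[0,0,0.1],[0,0,0.1],[0,0,0.1],[0,0,0.1]])

```text
time: 8.07
eef_pos: [0.5406, 0.0825, 0.1555]
ee_rot: [179.9, -0.2, -172.2]
force: [0.0, 0.1, -6.1]
grip_width: 0.0112
gripper_force: 58.6
```

play_rows(slide=[[-0.1,0.9,0],[-0.1,0.9,0],[0,0.9,0],[0,0.9,0],[0,0.9,0]], turn=[[0,0,0.1],[0,0,0.1],[0,0,0],[0,0,0],[0,0,0]])

```text
time: 8.48
eef_pos: [0.5369, 0.1722, 0.1556]
ee_rot: [180.0, -0.2, -171.3]
force: [0.4, 0.9, -5.4]
grip_width: 0.0111
gripper_force: 58.6
```

play_rows(slide=[[0,0.9,0],[0,0.7,0],[0,0.4,0],[0,0,0],[0,0,0]], turn=[[0,0,0],[0,0,0],[0,0,0],[0,0,0],[0,0,0]])

```text
time: 8.9
eef_pos: [0.5386, 0.2105, 0.1567]
ee_rot: [-179.9, -0.1, -171.3]
force: [0.1, -0.4, -5.2]
grip_width: 0.0112
gripper_force: 58.8
```

play_rows(slide=[[0.07,0.8,0],[0,0.8,-0.5],[0,0.4,-0.8],[0,0,-0.8],[0,0,-0.2]], turn=[[0,0,0],[0,0,0],[0,0,0],[0,0,0],[0,0,0]])

```text
time: 9.32
eef_pos: [0.5384, 0.2491, 0.1082]
ee_rot: [-179.9, -0.3, -171.3]
force: [-1.1, -0.7, -6.3]
grip_width: 0.0112
gripper_force: 59.1
```

```bash
python3 - <<'E'
from h import *
for n in("top","side"):
    im,d=imaging.get_image(n); x=cloud(n,d).reshape(-1,3); np.savez(n+"2.npz",im=im,d=d)
    s=status.observe()['eef_pos']; zb=s[2]-.0802+.074
    m=(abs(x[:,0]-.54)<.17)&(abs(x[:,1]-.25)<.06)&(abs(x[:,2]-zb)<.006); p=x[m]
    # fit line of bar top by end points of length
    c,sz,a=cv2.minAreaRect((p[:,:2]*1000).astype(np.float32)); print(n,len(p),np.round(c,1),np.round(sz,1),round(a,2),np.median(p[:,2]),s.round(4))
    u=p[:,0]
    for k in(.43,.46,.49,.59,.62,.65):
        q=p[abs(u-k)<.006]; print(k,len(q),q.min(0).round(4)[1:],q.max(0).round(4)[1:]) if len(q) else 0
E
```

```text
top 472 [538.7 242.3] [250.5  20.6] 12.04 0.10143146558704053 [0.5382 0.2488 0.1081]
0.43 18 [0.2216 0.0971] [0.2271 0.1055]
0.46 21 [0.2261 0.0968] [0.2341 0.1068]
0.49 22 [0.2304 0.098 ] [0.2391 0.1059]
0.59 29 [0.2465 0.0973] [0.2574 0.106 ]
0.62 38 [0.2505 0.0974] [0.2649 0.106 ]
0.65 56 [0.2555 0.0974] [0.2771 0.1064]
side 768 [539.  246.8] [250.   24.1] 8.68 0.10177943849306476 [0.5391 0.2491 0.1095]
0.43 46 [0.22   0.0973] [0.2417 0.1056]
0.46 43 [0.2243 0.0975] [0.246  0.1046]
0.49 40 [0.2268 0.0975] [0.2497 0.1047]
0.59 39 [0.2438 0.0977] [0.2651 0.1043]
0.62 35 [0.2483 0.0974] [0.27   0.1036]
0.65 38 [0.2511 0.0973] [0.2749 0.1039]
```

play_rows(slide=[[0.05,0.08,-0.4],[0,0,-0.7],[0,0,-0.7],[0,0,-0.6],[0,0,-0.5]], turn=[[0,0,0],[0,0,0],[0,0,0],[0,0,0],[0,0,0]])

```text
time: 9.83
eef_pos: [0.5412, 0.2517, 0.0519]
ee_rot: [-180.0, -0.1, -171.4]
force: [0.3, 0.5, -5.5]
grip_width: 0.0109
gripper_force: 59.4
```

play_rows(slide=[[0,0,-0.4],[0,0,-0.3],[0,0,-0.2],[0,0,0],[0,0,0]], turn=[[0,0,0],[0,0,0],[0,0,0],[0,0,0],[0,0,0]])

```text
time: 10.25
eef_pos: [0.5418, 0.2523, 0.0353]
ee_rot: [180.0, 0.0, -171.3]
force: [-0.3, 0.4, -5.2]
grip_width: 0.0113
gripper_force: 59.3
```

play_rows(slide=[[0,0,-0.15],[0,0,-0.1],[0,0,-0.1],[0,0,0],[0,0,0]], turn=[[0,0,0],[0,0,0],[0,0,0],[0,0,0],[0,0,0]])

```text
time: 10.67
eef_pos: [0.5414, 0.2521, 0.0282]
ee_rot: [-180.0, -0.0, -171.3]
force: [-0.7, 0.6, -5.2]
grip_width: 0.0113
gripper_force: 59.3
```

play_rows(slide=[[0,0,-0.06],[0,0,0],[0,0,0]], turn=[[0,0,0],[0,0,0],[0,0,0]])

```text
time: 10.92
eef_pos: [0.5416, 0.2522, 0.0271]
ee_rot: [-180.0, -0.0, -171.3]
force: [0.0, 0.0, -4.6]
grip_width: 0.0112
gripper_force: 59.3
```

play_rows(slide=[[0,0,-0.05],[0,0,0],[0,0,0]], turn=[[0,0,0],[0,0,0],[0,0,0]])

```text
time: 11.17
eef_pos: [0.5418, 0.2522, 0.0262]
ee_rot: [180.0, 0.0, -171.3]
force: [-0.7, -0.4, -5.3]
grip_width: 0.0111
gripper_force: 59.4
```

play_rows(slide=[[0,0,-0.05],[0,0,0],[0,0,0]], turn=[[0,0,0],[0,0,0],[0,0,0]])

```text
time: 11.42
eef_pos: [0.5418, 0.2523, 0.0261]
ee_rot: [-180.0, 0.0, -171.3]
force: [-3.5, -1.2, 4.7]
grip_width: 0.0114
gripper_force: 60.5
```

play_rows(slide=[[0,0,0],[0,0,0],[0,0,0],[0,0,0.1],[0,0,0.2]], turn=[[0,0,0],[0,0,0],[0,0,0],[0,0,0],[0,0,0]], claw=-0.5)

```text
time: 11.83
eef_pos: [0.5414, 0.2521, 0.0308]
ee_rot: [-180.0, -0.0, -171.3]
force: [-0.9, -0.5, -0.1]
grip_width: 0.064
gripper_force: 0.0
```

play_rows(slide=[[0,0,0.5],[0,0,0.8],[0,0,1],[0,0,1],[0,0,0.8]], turn=[[0,0,0],[0,0,0],[0,0,0],[0,0,0],[0,0,0]], claw=-1)

```text
time: 12.25
eef_pos: [0.5425, 0.2525, 0.1158]
ee_rot: [180.0, 0.2, -171.3]
force: [0.0, 0.8, 0.1]
grip_width: 0.0854
gripper_force: 0.0
```

play_rows(slide=[[-0.5,-0.9,0.2],[-0.5,-0.95,0],[-0.5,-0.95,0],[-0.5,-0.95,0],[-0.5,-0.95,0]], turn=[[0,0,-0.2],[0,0,-0.2],[0,0,-0.2],[0,0,-0.2],[0,0,-0.2]])

```text
time: 12.67
eef_pos: [0.4916, 0.1575, 0.1183]
ee_rot: [180.0, 0.1, -175.9]
force: [0.0, 0.2, -0.4]
grip_width: 0.0856
gripper_force: 0.0
```

play_rows(slide=[[-0.5,-0.95,0],[-0.5,-0.95,0],[-0.5,-0.9,0],[-0.5,-0.9,0],[-0.3,-0.6,0]], turn=[[0,0,-0.2],[0,0,-0.2],[0,0,-0.2],[0,0,-0.2],[0,0,-0.2]])

```text
time: 13.08
eef_pos: [0.4449, 0.071, 0.1179]
ee_rot: [-180.0, 0.0, 179.4]
force: [0.1, 0.0, -0.3]
grip_width: 0.0851
gripper_force: 0.0
```

```bash
python3 - <<'E'
from h import *
for n in("top","side"):
    im,d=imaging.get_image(n); x=cloud(n,d).reshape(-1,3); np.savez(n+"3.npz",im=im,d=d)
    m=(abs(x[:,0]-.54)<.17)&(abs(x[:,1]-.25)<.06)
    for nm,lo,hi in(('bar',.017,.023),('lug',.055,.064)):
        p=x[m&(x[:,2]>lo)&(x[:,2]<hi)]
        c,sz,a=cv2.minAreaRect((p[:,:2]*1000).astype(np.float32)); print(n,nm,len(p),np.round(c,1),np.round(sz,1),round(a,2),np.median(p[:,2]).round(4))
    cv2.imwrite(f"pics/{n}3.png",im[:,:,::-1])
E
```

```text
top bar 747 [539.  250.9] [282.7  55.8] 8.41 0.0198
top lug 130 [541.1 251.5] [49.2 13. ] 6.55 0.0597
side bar 487 [540.6 247.7] [277.6  56. ] 8.83 0.0201
side lug 110 [542.  250.7] [48.9 15.4] 10.63 0.0595
```

View pics/side3.png

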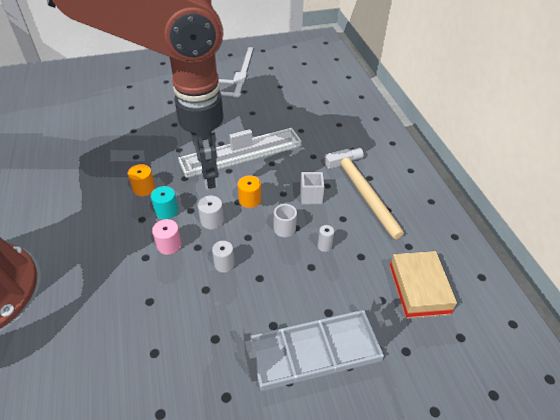

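The bar lies flat in the tray: its top is at 0.020, the lug top at 0.060, and in the side view the lug is at (241,139). The caddy is now open at (315,345). Next is the large stud at (210,212).

play_rows(slide=[[-0.28,-0.46,-0.2],[0,0,-0.8],[0,0,-0.9],[0,0,-0.9],[0,0,-0.8]], turn=[[0,0,0],[0,0,0],[0,0,0],[0,0,0],[0,0,0]])

```text
time: 13.6
eef_pos: [0.4403, 0.0632, 0.0445]
ee_rot: [180.0, 0.0, 179.6]
force: [0.0, 0.1, -0.9]
grip_width: 0.0853
gripper_force: 0.0
```

play_rows(slide=[[0,0,-0.6],[0,0,-0.4],[0,0,-0.3],[0,0,0],[0,0,0]], turn=[[0,0,0],[0,0,0],[0,0,0],[0,0,0],[0,0,0]])

```text
time: 14.02
eef_pos: [0.4403, 0.0631, 0.0193]
ee_rot: [180.0, 0.0, 179.5]
force: [0.1, -0.3, -0.9]
grip_width: 0.0853
gripper_force: 0.0
```

play_rows(slide=[[-0.05,-0.05,-0.05],[0,0,0],[0,0,0],[0,0,0],[0,0,0]], turn=[[0,0,0],[0,0,0],[0,0,0],[0,0,0],[0,0,0]], claw=1, force=70)

```text
time: 14.43
eef_pos: [0.4398, 0.0622, 0.0191]
ee_rot: [180.0, 0.1, 179.5]
force: [-0.2, 1.0, 6.4]
grip_width: 0.0461
gripper_force: 72.0
```

play_rows(slide=[[0,0,0],[0,0,0],[0,0,0.2],[0,0,0.4],[0,0,0.6]], turn=[[0,0,0],[0,0,0],[0,0,0],[0,0,0],[0,0,0]])

```text
time: 14.85
eef_pos: [0.4357, 0.0619, 0.0403]
ee_rot: [-180.0, -0.4, 179.5]
force: [0.5, -0.2, -7.5]
grip_width: 0.0459
gripper_force: 72.9
```

play_rows(slide=[[0,0,0.7],[0,0,0.9],[0,0,0.9],[0,0,0.8],[0.2,-0.4,0.5]], turn=[[0,0,0],[0,0,0],[0,0,0],[0,0,0],[0,0,0]])

```text
time: 15.27
eef_pos: [0.4417, 0.0547, 0.1186]
ee_rot: [180.0, -0.1, 179.6]
force: [0.5, 0.3, -7.1]
grip_width: 0.0462
gripper_force: 73.0
```

play_rows(slide=[[0.4,-0.7,0],[0.5,-0.95,0],[0.5,-0.95,0],[0.5,-0.95,0],[0.5,-0.95,0]], turn=[[0,0,0],[0,0,0],[0,0,0],[0,0,0],[0,0,0]])

```text
time: 15.68
eef_pos: [0.4901, -0.0374, 0.117]
ee_rot: [-180.0, -0.1, 179.5]
force: [1.2, -0.2, -7.3]
grip_width: 0.0465
gripper_force: 73.0
```

play_rows(slide=[[0.5,-0.95,0],[0.5,-0.95,0],[0.5,-0.95,0],[0.5,-0.95,0],[0.5,-0.95,0]], turn=[[0,0,0],[0,0,0],[0,0,0],[0,0,0],[0,0,0]])

```text
time: 16.1
eef_pos: [0.5399, -0.1324, 0.1165]
ee_rot: [180.0, -0.2, 179.5]
force: [0.3, -0.4, -6.4]
grip_width: 0.0466
gripper_force: 73.0
```

play_rows(slide=[[0.5,-0.95,0],[0.5,-0.95,0],[0.5,-0.95,0],[0.5,-0.95,0],[0.5,-0.95,0]], turn=[[0,0,0],[0,0,0],[0,0,0],[0,0,0],[0,0,0]])

```text
time: 16.52
eef_pos: [0.5897, -0.2272, 0.1161]
ee_rot: [179.9, -0.2, 179.5]
force: [-0.2, -0.2, -7.0]
grip_width: 0.0466
gripper_force: 73.0
```

play_rows(slide=[[0.5,-0.7,0],[0.3,-0.4,0],[0.2,-0.2,0],[0,0,0],[0,0,0]], turn=[[0,0,0],[0,0,0],[0,0,0],[0,0,0],[0,0,0]])

```text
time: 16.93
eef_pos: [0.6101, -0.2512, 0.1171]
ee_rot: [179.9, -0.1, 179.5]
force: [-0.7, 0.7, -8.2]
grip_width: 0.0465
gripper_force: 73.1
```

play_rows(slide=[[0.22,-0.55,0],[0,0,-0.4],[0,0,-0.6],[0,0,-0.4],[0,0,0]], turn=[[0,0,0],[0,0,0],[0,0,0],[0,0,0],[0,0,0]])

```text
time: 17.35
eef_pos: [0.6124, -0.2611, 0.0858]
ee_rot: [179.8, -0.4, 179.5]
force: [-1.1, 0.8, -7.2]
grip_width: 0.0462
gripper_force: 73.3
```

```bash
python3 - <<'E'
from h import *
from scipy.optimize import minimize
xs=[-99,-45,21,99];hx,hy=99,41
for n in("top","side"):
    x=cloud(n,np.load(n+"3.npz")['d']).reshape(-1,3)
    m=(abs(x[:,0]-.5545)<.104)&(abs(x[:,1]+.262)<.06)&(x[:,2]>.0145)&(x[:,2]<.0205); p=x[m][:,:2]*1000
    def cost(q):
        c,s=np.cos(q[2]),np.sin(q[2]); d=p-q[:2]; a=d[:,0]*c+d[:,1]*s; b=-d[:,0]*s+d[:,1]*c
        e=np.min([abs(a-k) for k in xs]+[abs(abs(b)-hy)],0)+np.maximum(0,abs(b)-hy-2)+np.maximum(0,abs(a)-hx-2)
        return np.mean(np.minimum(e,12))
    r=minimize(cost,[554.6,-262,-.005],method='Nelder-Mead'); print(n,len(p),r.x.round(4),r.fun)
    # pocket floors
    m=(abs(x[:,0]-.5545)<.09)&(abs(x[:,1]+.262)<.03)&(x[:,2]<.012)&(x[:,2]>-.005); print('floor',np.median(x[m][:,2]))
    im,d=imaging.get_image(n); np.savez(n+"4.npz",im=im,d=d)
    x=cloud(n,d).reshape(-1,3); m=(abs(x[:,0]-.615)<.06)&(abs(x[:,1]+.262)<.06)&(x[:,2]>.062)&(x[:,2]<.12); print('stud',x[m].min(0),x[m].max(0))
    cv2.imwrite(f"pics/{n}4.png",cv2.resize(im[220:400,200:420] if n=="side" else im[120:290,330:490],None,fx=3.3,fy=3.3,interpolation=2)[:,:,::-1])
E
```

```text
top 511 [ 5.543201e+02 -2.609298e+02 -7.800000e-03] 1.228464213493877
floor 0.004149281655408399
stud [ 0.65423248 -0.24608732  0.06859607] [ 0.66415439 -0.23555184  0.08482841]
side 1252 [ 5.552081e+02 -2.627837e+02 -7.600000e-03] 1.2843205133520168
floor 0.0044015452623662465
stud [ 0.58886001 -0.30012692  0.06240692] [ 0.66661295 -0.23224527  0.11990187]
```

View pics/side4.png

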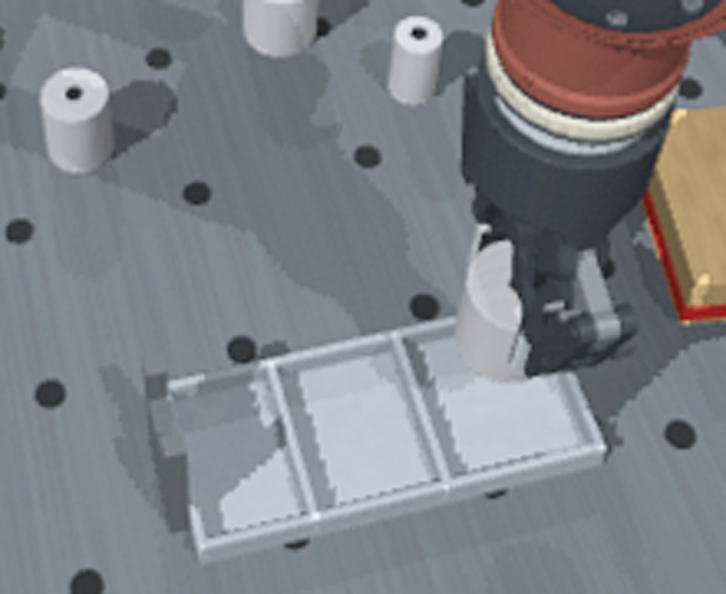

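The stud hangs upright over the far, largest pocket (crop 490,310), and the caddy pose is confirmed.

play_rows(slide=[[0.08,-0.05,-0.6],[0,0,-0.7],[0,0,-0.6],[0,0,-0.4],[0,0,-0.2]], turn=[[0,0,0],[0,0,0],[0,0,0],[0,0,0],[0,0,0]])

```text
time: 17.87
eef_pos: [0.6149, -0.2629, 0.0367]
ee_rot: [179.9, -0.3, 179.5]
force: [-0.8, 0.8, -7.6]
grip_width: 0.0464
gripper_force: 73.3
```

play_rows(slide=[[0,0,-0.15],[0,0,-0.1],[0,0,0],[0,0,0]], turn=[[0,0,0],[0,0,0],[0,0,0],[0,0,0]])

```text
time: 18.2
eef_pos: [0.6175, -0.2643, 0.0357]
ee_rot: [-180.0, 0.1, 179.5]
force: [-0.4, -0.3, -6.9]
grip_width: 0.0464
gripper_force: 73.3
```

play_rows(slide=[[-0.1,0.08,-0.2],[0,0,-0.15],[0,0,-0.12],[0,0,0],[0,0,0]], turn=[[0,0,0],[0,0,0],[0,0,0],[0,0,0],[0,0,0]])

```text
time: 18.62
eef_pos: [0.6147, -0.2622, 0.0253]
ee_rot: [180.0, -0.0, 179.5]
force: [0.3, -0.1, -6.6]
grip_width: 0.0466
gripper_force: 73.3
```

play_rows(slide=[[0,0,-0.06],[0,0,0],[0,0,0]], turn=[[0,0,0],[0,0,0],[0,0,0]])

```text
time: 18.87
eef_pos: [0.6151, -0.2625, 0.0245]
ee_rot: [-180.0, 0.0, 179.5]
force: [-0.2, -0.0, -7.1]
grip_width: 0.0463
gripper_force: 73.3
```

play_rows(slide=[[0,0,-0.06],[0,0,0],[0,0,0]], turn=[[0,0,0],[0,0,0],[0,0,0]])

```text
time: 19.12
eef_pos: [0.615, -0.2625, 0.0233]
ee_rot: [-180.0, 0.0, 179.5]
force: [-0.8, -0.5, -6.7]
grip_width: 0.0462
gripper_force: 73.3
```

play_rows(slide=[[0,0,-0.05],[0,0,0],[0,0,0]], turn=[[0,0,0],[0,0,0],[0,0,0]])

```text
time: 19.37
eef_pos: [0.615, -0.2625, 0.0233]
ee_rot: [180.0, -0.0, 179.5]
force: [-3.7, 0.8, -0.3]
grip_width: 0.0463
gripper_force: 73.5
```

play_rows(slide=[[0,0,0],[0,0,0],[0,0,0],[0,0,0.1],[0,0,0.2]], turn=[[0,0,0],[0,0,0],[0,0,0],[0,0,0],[0,0,0]], claw=-0.6)

```text
time: 19.78
eef_pos: [0.6152, -0.2625, 0.0285]
ee_rot: [-180.0, 0.0, 179.5]
force: [-0.1, 0.5, 1.0]
grip_width: 0.0681
gripper_force: 0.0
```

play_rows(slide=[[0,0,0.4],[0,0,0.8],[0,0,1],[0,0,1],[0,0,1]], turn=[[0,0,0],[0,0,0],[0,0,0],[0,0,0],[0,0,0]], claw=-1)

```text
time: 20.2
eef_pos: [0.6152, -0.2625, 0.114]
ee_rot: [-180.0, 0.0, 179.5]
force: [0.2, -0.4, 0.4]
grip_width: 0.0857
gripper_force: 0.0
```

play_rows(slide=[[-0.4,0.5,0.4],[-0.72,0.87,0],[-0.72,0.87,0],[-0.72,0.87,0],[-0.72,0.87,0]], turn=[[0,0,0],[0,0,0],[0,0,0],[0,0,0],[0,0,0]])

```text
time: 20.62
eef_pos: [0.5492, -0.1824, 0.1215]
ee_rot: [-180.0, 0.1, 179.5]
force: [-1.2, 0.1, -0.4]
grip_width: 0.0852
gripper_force: 0.0
```

play_rows(slide=[[-0.72,0.87,0],[-0.72,0.87,0],[-0.72,0.87,0],[-0.72,0.87,0],[-0.72,0.87,0]], turn=[[0,0,0],[0,0,0],[0,0,0],[0,0,0],[0,0,0]])

```text
time: 21.03
eef_pos: [0.4771, -0.0952, 0.1213]
ee_rot: [-180.0, 0.1, 179.5]
force: [0.3, 0.1, 0.3]
grip_width: 0.0852
gripper_force: 0.0
```

play_rows(slide=[[-0.72,0.87,0],[-0.72,0.87,0],[-0.25,0.35,0],[0,0,0]], turn=[[0,0,0],[0,0,0],[0,0,0],[0,0,0]])

```text
time: 21.37
eef_pos: [0.4428, -0.0529, 0.1207]
ee_rot: [-180.0, 0.0, 179.6]
force: [-0.1, -0.3, -0.3]
grip_width: 0.0857
gripper_force: 0.0
```

```bash
python3 - <<'E'
from h import *
print(status.observe()['eef_pos'])
for n in("top","side"):
    im,d=imaging.get_image(n); x=cloud(n,d).reshape(-1,3)
    for k,P in(('L',(.615,-.2625)),('M',(.4435,-.0534)),('S',(.6402,-.059)),('pipe',(.577,.0045))):
        p=x[(np.hypot(x[:,0]-P[0],x[:,1]-P[1])<.035)&(x[:,2]>.045)&(x[:,2]<.058)]
        if len(p)>5: print(n,k,len(p),p.mean(0).round(4),np.round(cv2.minEnclosingCircle(p[:,:2].astype(np.float32))[0],4))
E
```

```text
[ 0.44278633 -0.05289852  0.12067385]
top L 362 [ 0.6133 -0.2615  0.0537] [ 0.6141 -0.2619]
top S 123 [ 0.6394 -0.0583  0.0498] [ 0.6398 -0.0584]
top pipe 108 [0.5763 0.0048 0.05  ] [0.5768 0.0049]
side L 708 [ 0.614  -0.2659  0.0539] [ 0.6153 -0.2639]
side M 288 [ 0.4442 -0.0558  0.0498] [ 0.445  -0.0545]
side S 147 [ 0.6406 -0.0619  0.05  ] [ 0.6418 -0.0606]
side pipe 161 [0.5779 0.0025 0.0491] [0.5781 0.0037]
```

The large stud stands in its pocket, with its top at 0.054. Next is the medium stud.

play_rows(slide=[[0.03,0,-0.4],[0,0,-0.9],[0,0,-1],[0,0,-1],[0,0,-0.8]], turn=[[0,0,0],[0,0,0],[0,0,0],[0,0,0],[0,0,0]])

```text
time: 21.88
eef_pos: [0.4446, -0.0549, 0.0366]
ee_rot: [-180.0, -0.0, 179.4]
force: [-0.4, 0.7, 0.4]
grip_width: 0.0856
gripper_force: 0.0
```

play_rows(slide=[[0,0,-0.5],[0,0,-0.3],[0,0,-0.2],[0,0,0],[0,0,0]], turn=[[0,0,0],[0,0,0],[0,0,0],[0,0,0],[0,0,0]])

```text
time: 22.3
eef_pos: [0.445, -0.0544, 0.0187]
ee_rot: [-180.0, 0.1, 179.5]
force: [-0.3, -0.3, 1.2]
grip_width: 0.0856
gripper_force: 0.0
```

play_rows(slide=[[0,0,0],[0,0,0],[0,0,0],[0,0,0],[0,0,0]], turn=[[0,0,0],[0,0,0],[0,0,0],[0,0,0],[0,0,0]], claw=1)

```text
time: 22.72
eef_pos: [0.4451, -0.0541, 0.0192]
ee_rot: [-180.0, 0.1, 179.5]
force: [-0.6, 1.0, 4.4]
grip_width: 0.0363
gripper_force: 69.9
```

play_rows(slide=[[0,0,0],[0,0,0],[0,0,0]], turn=[[0,0,0],[0,0,0],[0,0,0]])

```text
time: 22.97
eef_pos: [0.4451, -0.0541, 0.0192]
ee_rot: [-180.0, 0.1, 179.5]
force: [-0.9, 2.4, 5.1]
grip_width: 0.0365
gripper_force: 70.0
```

play_rows(slide=[[0,0,0.3],[0,0,0.6],[0,0,0.9],[0,0,1],[0,0,1]], turn=[[0,0,0],[0,0,0],[0,0,0],[0,0,0],[0,0,0]])

```text
time: 23.38
eef_pos: [0.4422, -0.0536, 0.0936]
ee_rot: [180.0, -0.2, 179.5]
force: [0.9, 0.7, -4.4]
grip_width: 0.0364
gripper_force: 70.4
```

play_rows(slide=[[0.2,-0.4,0.8],[0.4,-0.8,0.3],[0.45,-0.95,0],[0.45,-0.95,0],[0.45,-0.95,0]], turn=[[0,0,0],[0,0,0],[0,0,0],[0,0,0],[0,0,0]])

```text
time: 23.8
eef_pos: [0.4822, -0.1353, 0.1155]
ee_rot: [180.0, -0.1, 179.5]
force: [0.0, 0.5, -4.1]
grip_width: 0.0362
gripper_force: 70.5
```

play_rows(slide=[[0.45,-0.95,0],[0.45,-0.95,0],[0.45,-0.95,0],[0.45,-0.95,0],[0.45,-0.95,0]], turn=[[0,0,0],[0,0,0],[0,0,0],[0,0,0],[0,0,0]])

```text
time: 24.22
eef_pos: [0.527, -0.2302, 0.1147]
ee_rot: [179.9, -0.2, 179.5]
force: [-0.4, -0.6, -4.4]
grip_width: 0.0362
gripper_force: 70.5
```

play_rows(slide=[[0.4,-0.8,0],[0.25,-0.5,0],[0.1,-0.25,0],[0,0,0],[0,0,0]], turn=[[0,0,0],[0,0,0],[0,0,0],[0,0,0],[0,0,0]])

```text
time: 24.63
eef_pos: [0.5423, -0.2601, 0.1155]
ee_rot: [179.9, -0.1, 179.5]
force: [0.1, 0.4, -3.3]
grip_width: 0.0365
gripper_force: 70.6
```

play_rows(slide=[[0,0,-0.4],[0,0,-0.8],[0,0,-0.8],[0,0,-0.8],[0,0,-0.6]], turn=[[0,0,0],[0,0,0],[0,0,0],[0,0,0],[0,0,0]])

```text
time: 25.05
eef_pos: [0.5418, -0.2592, 0.0462]
ee_rot: [179.9, -0.1, 179.6]
force: [0.7, -0.6, -4.4]
grip_width: 0.0367
gripper_force: 70.6
```

play_rows(slide=[[0,0,-0.4],[0,0,-0.2],[0,0,-0.1],[0,0,0],[0,0,0]], turn=[[0,0,0],[0,0,0],[0,0,0],[0,0,0],[0,0,0]])

```text
time: 25.47
eef_pos: [0.5439, -0.2614, 0.0351]
ee_rot: [-180.0, 0.1, 179.5]
force: [0.6, -0.6, -4.1]
grip_width: 0.0359
gripper_force: 70.6
```

play_rows(slide=[[0,0,-0.2],[0,0,-0.15],[0,0,-0.1],[0,0,0],[0,0,0]], turn=[[0,0,0],[0,0,0],[0,0,0],[0,0,0],[0,0,0]])

```text
time: 25.88
eef_pos: [0.543, -0.2609, 0.0251]
ee_rot: [180.0, -0.0, 179.5]
force: [-0.2, 0.6, -4.5]
grip_width: 0.0362
gripper_force: 70.6
```

play_rows(slide=[[0,0,-0.06],[0,0,0],[0,0,0]], turn=[[0,0,0],[0,0,0],[0,0,0]])

```text
time: 26.13
eef_pos: [0.5432, -0.261, 0.0241]
ee_rot: [180.0, -0.0, 179.5]
force: [0.1, -0.8, -4.1]
grip_width: 0.036
gripper_force: 70.6
```

play_rows(slide=[[0,0,-0.06],[0,0,0],[0,0,0]], turn=[[0,0,0],[0,0,0],[0,0,0]])

```text
time: 26.38
eef_pos: [0.5435, -0.2612, 0.0233]
ee_rot: [-180.0, 0.0, 179.5]
force: [-1.0, -0.4, -2.5]
grip_width: 0.0368
gripper_force: 70.8
```

play_rows(slide=[[0,0,-0.03],[0,0,0],[0,0,0]], turn=[[0,0,0],[0,0,0],[0,0,0]])

```text
time: 26.63
eef_pos: [0.5435, -0.2612, 0.0233]
ee_rot: [-180.0, 0.0, 179.5]
force: [-2.4, 2.3, 4.9]
grip_width: 0.0364
gripper_force: 70.8
```

play_rows(slide=[[0,0,0],[0,0,0],[0,0,0],[0,0,0.1],[0,0,0.2]], turn=[[0,0,0],[0,0,0],[0,0,0],[0,0,0],[0,0,0]], claw=-0.5)

```text
time: 27.05
eef_pos: [0.5428, -0.2608, 0.0278]
ee_rot: [180.0, -0.1, 179.5]
force: [0.5, 1.2, -0.4]
grip_width: 0.0642
gripper_force: 0.0
```

play_rows(slide=[[0,0,0.4],[0,0,0.8],[0,0,1],[0,0,1],[0,0,1]], turn=[[0,0,0],[0,0,0],[0,0,0],[0,0,0],[0,0,0]], claw=-1)

```text
time: 27.47
eef_pos: [0.5433, -0.2611, 0.1139]
ee_rot: [-180.0, 0.0, 179.5]
force: [0.8, 0.2, -0.6]
grip_width: 0.0853
gripper_force: 0.0
```

play_rows(slide=[[0.25,0.5,0.4],[0.45,0.95,0],[0.45,0.95,0],[0.45,0.95,0],[0.45,0.95,0]], turn=[[0,0,0],[0,0,0],[0,0,0],[0,0,0],[0,0,0]])

```text
time: 27.88
eef_pos: [0.5847, -0.1734, 0.1204]
ee_rot: [180.0, 0.0, 179.5]
force: [-0.1, -0.3, 0.5]
grip_width: 0.0858
gripper_force: 0.0
```

play_rows(slide=[[0.45,0.95,0],[0.45,0.95,0],[0.45,0.95,0],[0.45,0.95,0],[0.45,0.95,0]], turn=[[0,0,0],[0,0,0],[0,0,0],[0,0,0],[0,0,0]])

```text
time: 28.3
eef_pos: [0.6295, -0.0781, 0.1202]
ee_rot: [180.0, -0.0, 179.5]
force: [-0.6, -0.5, -0.4]
grip_width: 0.0854
gripper_force: 0.0
```

play_rows(slide=[[0.4,0.7,0],[0.15,0.3,0],[0,0,0],[0,0,0]], turn=[[0,0,0],[0,0,0],[0,0,0],[0,0,0]])

```text
time: 28.63
eef_pos: [0.64, -0.06, 0.1201]
ee_rot: [-180.0, -0.0, 179.5]
force: [-0.3, -0.4, 0.6]
grip_width: 0.0854
gripper_force: 0.0
```

play_rows(slide=[[0,0,-0.4],[0,0,-0.9],[0,0,-1],[0,0,-1],[0,0,-0.8]], turn=[[0,0,0],[0,0,0],[0,0,0],[0,0,0],[0,0,0]])

```text
time: 29.05
eef_pos: [0.6387, -0.0612, 0.0361]
ee_rot: [180.0, -0.1, 179.4]
force: [0.5, 0.1, -0.7]
grip_width: 0.0858
gripper_force: 0.0
```

play_rows(slide=[[0,0,-0.5],[0,0,-0.3],[0,0,-0.15],[0,0,0],[0,0,0]], turn=[[0,0,0],[0,0,0],[0,0,0],[0,0,0],[0,0,0]])

```text
time: 29.47
eef_pos: [0.641, -0.0604, 0.0202]
ee_rot: [-180.0, 0.1, 179.5]
force: [0.8, -1.1, 1.0]
grip_width: 0.0853
gripper_force: 0.0
```

play_rows(slide=[[0,0,0],[0,0,0],[0,0,0],[0,0,0],[0,0,0]], turn=[[0,0,0],[0,0,0],[0,0,0],[0,0,0],[0,0,0]], claw=1, force=50)

```text
time: 29.88
eef_pos: [0.6406, -0.0599, 0.0199]
ee_rot: [180.0, 0.0, 179.5]
force: [-2.6, 0.7, 0.9]
grip_width: 0.0267
gripper_force: 49.4
```

play_rows(slide=[[0,0,0],[0,0,0],[0,0,0]], turn=[[0,0,0],[0,0,0],[0,0,0]])

```text
time: 30.13
eef_pos: [0.6407, -0.06, 0.0199]
ee_rot: [-180.0, 0.1, 179.5]
force: [-0.1, -0.1, 3.7]
grip_width: 0.0267
gripper_force: 49.4
```

play_rows(slide=[[0,0,0.3],[0,0,0.6],[0,0,0.9],[0,0,1],[0,0,1]], turn=[[0,0,0],[0,0,0],[0,0,0],[0,0,0],[0,0,0]])

```text
time: 30.55
eef_pos: [0.6392, -0.0599, 0.0956]
ee_rot: [180.0, -0.1, 179.5]
force: [1.0, 0.0, -1.6]
grip_width: 0.0268
gripper_force: 49.3
```

play_rows(slide=[[-0.3,-0.4,0.8],[-0.6,-0.8,0.4],[-0.74,-0.95,0],[-0.74,-0.95,0],[-0.74,-0.95,0]], turn=[[0,0,0],[0,0,0],[0,0,0],[0,0,0],[0,0,0]])

```text
time: 30.97
eef_pos: [0.5769, -0.1416, 0.12]
ee_rot: [-180.0, -0.0, 179.5]
force: [-0.5, 0.5, -2.7]
grip_width: 0.0266
gripper_force: 49.4
```

play_rows(slide=[[-0.74,-0.95,0],[-0.74,-0.95,0],[-0.74,-0.95,0],[-0.74,-0.95,0],[-0.74,-0.95,0]], turn=[[0,0,0],[0,0,0],[0,0,0],[0,0,0],[0,0,0]])

```text
time: 31.38
eef_pos: [0.5025, -0.2366, 0.1196]
ee_rot: [180.0, -0.0, 179.5]
force: [-0.5, -0.2, -3.2]
grip_width: 0.0265
gripper_force: 49.4
```

play_rows(slide=[[-0.6,-0.7,0],[-0.35,-0.4,0],[-0.1,-0.12,0],[0,0,0],[0,0,0]], turn=[[0,0,0],[0,0,0],[0,0,0],[0,0,0],[0,0,0]])

```text
time: 31.8
eef_pos: [0.4832, -0.2599, 0.1194]
ee_rot: [180.0, 0.0, 179.5]
force: [0.0, -0.5, -3.1]
grip_width: 0.0268
gripper_force: 49.4
```

play_rows(slide=[[0,-0.05,-0.4],[0,0,-0.8],[0,0,-0.8],[0,0,-0.8],[0,0,-0.6]], turn=[[0,0,0],[0,0,0],[0,0,0],[0,0,0],[0,0,0]])

```text
time: 32.22
eef_pos: [0.4826, -0.26, 0.0493]
ee_rot: [179.9, -0.1, 179.6]
force: [0.1, -0.2, -1.6]
grip_width: 0.0265
gripper_force: 49.4
```

play_rows(slide=[[0,0,-0.5],[0,0,-0.3],[0,0,-0.1],[0,0,0],[0,0,0]], turn=[[0,0,0],[0,0,0],[0,0,0],[0,0,0],[0,0,0]])

```text
time: 32.63
eef_pos: [0.4834, -0.2618, 0.0339]
ee_rot: [-180.0, 0.1, 179.5]
force: [0.2, 0.8, -2.3]
grip_width: 0.0268
gripper_force: 49.4
```

play_rows(slide=[[0,0,-0.15],[0,0,-0.12],[0,0,-0.1],[0,0,0],[0,0,0]], turn=[[0,0,0],[0,0,0],[0,0,0],[0,0,0],[0,0,0]])

```text
time: 33.05
eef_pos: [0.4826, -0.2614, 0.0258]
ee_rot: [180.0, -0.0, 179.5]
force: [0.4, -1.2, -2.5]
grip_width: 0.0268
gripper_force: 49.4
```

play_rows(slide=[[0,0,-0.06],[0,0,0],[0,0,0]], turn=[[0,0,0],[0,0,0],[0,0,0]])

```text
time: 33.3
eef_pos: [0.4828, -0.2614, 0.0247]
ee_rot: [180.0, -0.0, 179.5]
force: [0.7, -0.1, -1.9]
grip_width: 0.0268
gripper_force: 49.4
```

play_rows(slide=[[0,0,-0.05],[0,0,0],[0,0,0]], turn=[[0,0,0],[0,0,0],[0,0,0]])

```text
time: 33.55
eef_pos: [0.483, -0.2616, 0.024]
ee_rot: [-180.0, 0.0, 179.5]
force: [0.3, -0.8, 0.7]
grip_width: 0.0264
gripper_force: 49.6
```

Contact made. I'll release, rise and back off toward the middle, then check.

play_rows(slide=[[0,0,-0.02],[0,0,0],[0,0,0],[0,0,0.1],[0,0,0.2]], turn=[[0,0,0],[0,0,0],[0,0,0],[0,0,0],[0,0,0]], claw=-0.4)

```text
time: 33.97
eef_pos: [0.4825, -0.2612, 0.0292]
ee_rot: [180.0, -0.0, 179.5]
force: [0.2, -0.6, 0.3]
grip_width: 0.0597
gripper_force: 0.0
```

play_rows(slide=[[0,0,0.4],[0,0,0.8],[0,0,1],[0,0,1],[0,0,1]], turn=[[0,0,0],[0,0,0],[0,0,0],[0,0,0],[0,0,0]])

```text
time: 34.38
eef_pos: [0.4829, -0.2615, 0.115]
ee_rot: [-180.0, 0.0, 179.5]
force: [0.1, 0.4, 0.2]
grip_width: 0.0599
gripper_force: 0.0
```

play_rows(slide=[[0,0.4,1],[0,0.8,1],[0,1,0.5],[0,1,0],[0,1,0]], turn=[[0,0,0],[0,0,0],[0,0,0],[0,0,0],[0,0,0]])

```text
time: 34.8
eef_pos: [0.4838, -0.1773, 0.1658]
ee_rot: [-179.9, 0.2, 179.5]
force: [0.1, 0.7, -0.2]
grip_width: 0.0598
gripper_force: 0.0
```

play_rows(slide=[[0,1,0],[0,1,0],[0,1,0],[0,0.5,0],[0,0,0]], turn=[[0,0,0],[0,0,0],[0,0,0],[0,0,0],[0,0,0]])

```text
time: 35.22
eef_pos: [0.4827, -0.1058, 0.1638]
ee_rot: [180.0, 0.0, 179.6]
force: [-0.3, 1.0, -0.6]
grip_width: 0.06
gripper_force: 0.0
```

```bash
python3 - <<'E'
from h import *
for n in("top","side"):
    im,d=imaging.get_image(n); x=cloud(n,d).reshape(-1,3)
    for k,P in(('L',(.615,-.2625)),('M',(.543,-.2615)),('S',(.483,-.2615)),('pipe',(.577,.0045))):
        p=x[(np.hypot(x[:,0]-P[0],x[:,1]-P[1])<.03)&(x[:,2]>.045)&(x[:,2]<.06)]
        if len(p)>5: print(n,k,len(p),p.mean(0).round(4),np.round(cv2.minEnclosingCircle(p[:,:2].astype(np.float32))[0],4))
    cv2.imwrite(f"pics/{n}5.png",im[:,:,::-1])
E
```

```text
top L 369 [ 0.6133 -0.2614  0.054 ] [ 0.6138 -0.2622]
top M 53 [ 0.5409 -0.2733  0.054 ] [ 0.5419 -0.2686]
top S 114 [ 0.4808 -0.2626  0.0538] [ 0.4739 -0.2625]
top pipe 106 [0.5763 0.0047 0.0497] [0.5769 0.0052]
side L 708 [ 0.614  -0.2659  0.0538] [ 0.6151 -0.2633]
side M 468 [ 0.542  -0.2646  0.0538] [ 0.5423 -0.2627]
side S 282 [ 0.483  -0.2645  0.0535] [ 0.4753 -0.2613]
side pipe 164 [0.5777 0.003  0.049 ] [0.5781 0.0032]
```

View pics/side5.png

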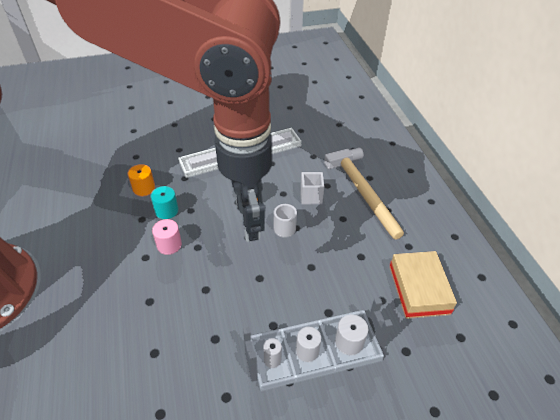

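The side view shows the small (272,352), medium (309,343) and large (351,333) studs standing upright in the matching pockets with their tops at 0.054. The bar is in the tray, and everything visible is where it was. The arm is clear of everything, so I'm handing in.

```bash
python3 -c "
from plant import robot
print(robot.hand_in())"
```

```text
the job is handed in; nothing more can be done
None
```

The job is handed in at about 35 s on the robot's clock: the bar lies flat in its tray and the three studs stand upright in their matching pockets; I never reached for the offcuts, hammer or carton, but the verdict was not shown.

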